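Rock the pendulum angle gauge on the test bar to its mark

TASK

Lift the pendulum angle gauge by its black grip block, set it upright and squarely across the round bar in the V-block, and rock it on the bar until the swinging pointer is held clearly past the steel index mark on the dial's rim. Then rock it back on the bar until the pointer settles on the mark, and finish while holding it there: gauge still gripped, its sole still resting lightly on the bar, pointer at rest on the mark. Do not push the other things about.

Things in the scene. Friction and masses are not known exactly. Their poses are not given: they have to be found in the camera images.
- gauge_grip (a point): Centre of the black grip block on top of the pendulum angle gauge, 131 mm above the gauge's sole. The block is 30 mm wide along the gauge's y axis (grip it across this width), 18 mm along x, and stands from the top of the dial (108 mm above the sole) to 146 mm. Axes are the gauge's: x runs into the dial from its face (the dial looks to -x), z up from the sole. The loose gauge weighs 0.25 to 0.5 kg in all and stands upright on the table at first.
- gauge_sole (a point): Centre of the gauge's flat underside: the sole is a steel foot 100 mm long along the gauge's y, 30 mm along x, 12 mm thick. It lies 131 mm below the centre of the grip block, and 3 mm towards the dial's face from it. Same axes as the gauge. Above the foot is a round grey dial with white face, 92 mm across, 14 mm thick, pivot 62 mm above the sole.
- pointer_tip (a point): Tip of the black pointer that hangs from the pivot in the middle of the gauge's white dial, 36 mm below the pivot; its axes turn with the pointer (z along it, up to the pivot).
- index_mark (a point): Inner end of the steel index mark (a tab 5 mm wide) clipped over the dial's lower rim, 37.5 mm from the pivot; its axes turn with it (z towards the pivot, y to the left as the dial is faced). Its place on the rim differs from start to start, always to the right of the lowest point as the dial is faced; it stays where it is set.
- pointer (a joint): Angle of the pointer on the dial, rad: 0 along the gauge's own down direction, positive when the tip swings to the right as the dial is faced (towards the gauge's -y). The pointer is a free pendulum that always seeks plumb, rings at about 4 Hz and settles within about 2 s, so it reads how far the gauge leans: it grows as the gauge is rolled about its own +x axis (right-hand side, -y, down).
- index (a joint): Angle of the index mark on the dial, rad, same zero and sense as the pointer: 0.14 to 0.25 at the start. The pointer is on the mark when both angles are equal.
- fixture: Fixed steel base plate 66 x 100 x 10 mm with a V-block 45 mm wide and 36 mm high on it; origin under the plate's centre on the table, z up. A plain ground round bar lies fixed in the V along the fixture's x axis.
- bar: The fixed round bar in the V-block: 30 mm diameter, 110 mm long; origin at its middle on its axis, 50 mm above the table, x along the bar. Its top line is 15 mm above the axis and stands clear of the V-block, so the gauge can lean 0.4 rad either way on it. The gauge is square across it when the gauge's x is along the bar.
- loupe: Bystander: black stand loupe, 41 mm across, 44 mm high; origin under its centre.
- weight: Bystander: small brass weight, 30 mm across, 40 mm high; origin under its centre.
- ring_gauge_a: Bystander: steel setting ring, 48 mm across, 18 mm high; origin under its centre.

How it is judged:
On the way, in this order (a step that is already met when the one before it is completed fails the run):
1. the gauge stands upright (within 0.1 rad) and square (within 0.2 rad) on the bar, touching it (contact force between gauge and bar above 0.2 N and angle between gauge_sole's own z axis and vertical below 0.1 rad and angle between the x axis of gauge_sole and the x axis of bar, either way round below 0.2 rad), for 0.2 s.
2. rocked on the bar until the pointer tip is at least 2.5 mm past the index mark (y of pointer_tip in the frame of index_mark below -0.0025 m and contact force between gauge and bar above 0.1 N), for 0.1 s.
At the end, for the whole second after the job is handed in: The gauge is still gripped (over 1 N), its sole on the bar (0.2 to 30 N; square within 0.2 rad; sole centre within 30 mm sideways of the bar's axis, 50 mm along it, 6 to 30 mm above it); the pointer rests (under 0.2 rad/s) within 0.05 rad of the mark. The program finishes holding (angle between the z axis of pointer_tip and the z axis of index_mark, either way round below 0.05 rad and velocity of joint pointer between -0.2 and 0.2 rad/s and contact force between gauge and bar between 0.2 and 30 N and contact force between gauge and the fingers above 1 N and angle between the x axis of gauge_sole and the x axis of bar, either way round below 0.2 rad and z of gauge_sole in the frame of bar between 0.006 and 0.03 m and x of gauge_sole in the frame of bar between -0.05 and 0.05 m and y of gauge_sole in the frame of bar between -0.03 and 0.03 m); the arm keeps its last pose, push and grip.
It fails at once if the gauge is tipped over (leans more than 0.6 rad) (angle between gauge_sole's own z axis and vertical above 0.6 rad).
It fails at once if a bystander is pushed more than 30 mm (distance of any of loupe, weight, ring_gauge_a from where it was at the start of the episode above 0.03 m).
It also fails if it takes over 61 s, if anything falls off the work surface, if the arm or the gripper's body presses on something with over 40 N, if the wrist force passes 120 N, or if a joint passes its speed limit or range.

ROBOT

A 6-joint arm with a two-finger parallel gripper is mounted at the origin on a cart in front of the work surface, level with it; the furniture and walls round the work are solid. World frame = base frame: x ahead of the robot, y to its left, z up, the work surface at z = 0. Lengths are in m, angles in rad, forces in N, time in s.
With the tool pointing down it reaches from about 0.35 to 0.775 m from the base axis. Payload 7.3 kg.
Tool frame: the origin (TCP) lies at the very end of the fingers, on their centre line; the grasp point (between the pads) lies 19 mm behind it; z points along the fingers, y is the line along which they close (so a half turn about z gives the same grasp; the last joint's range is limited). The gripper opens to 92 mm and grips with 3 to 60 N. Pads are 19 mm wide; open, the fingers measure 130 mm over their backs; the gripper's body (75 mm by 190 mm) begins 47 mm behind the grasp point.
Start: joints at [1.164, 0.342, 1.524, -0, 1.275, -0.146], TCP at [0.135, 0.507, 0.227] pointing down, gripper open.
Joint ranges: [-2.53, 2.53], [-0.77, 2.02], [0.04, 2.7], [-1, 4.14], [0.28, 2.66], [-3.11, 3.11]. Speed limits (rad/s): [2.57, 2.57, 3.14, 3.14, 3.14, 3.14].

INTERFACE

Orientations are given as [roll, pitch, yaw] about the fixed x, y, z axes, in that order (R = Rz(yaw) Ry(pitch) Rx(roll)).
In Python, from cell import * gives the robot as it stands.
- The arm moves only by the tool step_arm, never from a script. Its argument "commands" is a list of rows, each a list of 7 numbers: the opening, from 0 (shut) to 1 (fully open), then the shift along the world's x, y, z in cm, then the turn, a rotation vector about the world's x, y, z in rad. A call has 1 to 5 rows; each row is the pose to reach, as a shift and turn from the pose commanded when the call began; what a row does not reach only later rows make up. A row lasts 1/12 s, in which the tool goes at most 41.7 mm and 7.16 degrees, less where a joint would pass 70% of its speed; a pose out of reach is approached as far as the arm can. A call with a gripper value outside its range is refused whole. The fingers move at their own pace and stop on an object; "grip_force" is the grip in N (left out, the last holds). Time passes only in rows, so rows that repeat a pose let the fingers close. It gives the time, the measured TCP pose, the force, the opening and the grip force at its end, in the units of the state.
- observe(): the state, without advancing time (a new reading comes with each control period).
- read_camera(name): name is "scene" or "top" or "wrist"; returns the picture (400x640x3 uint8, red, green, blue); there is no depth.
- camera_model(name): a dict with "vfov" (degrees; the focal length in pixels is half the picture's height over the tangent of half this angle, whatever the lens; pixels are square), "cx", "cy" (the principal point, pixels), "world_to_cam" (4x4, takes a point from world to camera coordinates). Camera axes: x right, y up, looking along -z (the intrinsics and any distortion apply to the point x, -y, -z); pixel columns grow to the right and rows downward; lengths in m; the calibration is good to about 2 mm. A picture is of the moment at which its call begins: read the wrist's pose just before it. camera_model takes no time and is no camera call; for the wrist camera it gives the pose at the moment of the call.
- hand_in(): hands the job in; it is judged then, once.
The state is a dict: "time": time; "qpos": joint angles; "qvel": joint speeds; "joint_efforts": joint torques, N m; "tool_pos": TCP position; "tool_rot": TCP orientation; "contact_force": force on the tool from outside, world axes, zero at the start; "torque": the same for the moment, N m; "opening": finger opening in m; "grip_force": force on a finger pad.
Only numpy, scipy, OpenCV 4.12 (cv2) and the standard library are available. Lean on these libraries where they do the work, as an engineer would, in place of code of your own. Each camera call takes 0.05 s, during which the arm holds its last target. There are 200 camera calls.

## Working session

There is one attempt and no reset: what is moved stays moved. The work goes in short steps, Python scripts to look and compute and a tool call to move; the robot and the scene stay as the last step left them, time stands still between calls to the robot, and variables do not carry over. Pictures are saved under pics/ and viewed, at most 10 in all, crops included, and the job is handed in when it is done.

Besides the shell and the picture viewer there is one more tool, called after "Emit:" as name([rows], argument=value, ...), one row to a line, values as JSON. step_arm: Moves the arm, as the interface text tells. Its arguments: {"type":"object","properties":{"commands":{"type":"array"},"grip_force":{"type":"number"}},"required":["commands"]}

```bash
mkdir -p pics; cat > h.py <<'E'
from cell import *
import numpy as np, cv2
def save(name,fn):
    m=camera_model(name); im=read_camera(name)
    cv2.imwrite('pics/'+fn,im[:,:,::-1]); np.save('pics/'+fn+'.npy',im)
    return m,im
def K(m):
    f=200/np.tan(np.radians(m['vfov'])/2); return f
def proj(m,p):
    c=np.array(m['world_to_cam'])@np.append(p,1); f=K(m)
    return m['cx']+f*c[0]/-c[2], m['cy']-f*c[1]/-c[2]
def ray(m,u,v,z):
    T=np.linalg.inv(np.array(m['world_to_cam'])); f=K(m)
    d=T[:3,:3]@np.array([(u-m['cx'])/f,-(v-m['cy'])/f,-1]); o=T[:3,3]
    return o+d*(z-o[2])/d[2]
E
python3 - <<'E'
from h import *
for n in('scene','top'):
    m,_=save(n,n+'1.png'); print(n,m)
print(observe())
E
```

```text
scene {'vfov': 52.38038857454007, 'cx': 324.34739830242, 'cy': 199.56988963794933, 'world_to_cam': array([[ 0.70725591, -0.70675032, -0.01711886, -0.38666583],
       [ 0.41301116,  0.39341144,  0.82137033, -0.32646126],
       [-0.57376899, -0.58798931,  0.57013833, -0.62011215],
       [ 0.        ,  0.        ,  0.        ,  1.        ]])}
top {'vfov': 54.24460922853452, 'cx': 316.61390893844947, 'cy': 194.3976994131579, 'world_to_cam': array([[ 0.00483229, -0.99978952,  0.01993886, -0.03390268],
       [ 0.99737316,  0.00625978,  0.07216361, -0.5903656 ],
       [-0.07227323,  0.01953776,  0.99719349, -0.92265848],
       [ 0.        ,  0.        ,  0.        ,  1.        ]])}
{'time': 0.1, 'qpos': array([ 1.16399368e+00,  3.42631440e-01,  1.52488859e+00,  6.74223333e-08,
        1.27540862e+00, -1.46009133e-01]), 'qvel': array([ 0.0005853 , -0.00127632, -0.00316963,  0.00042949, -0.00151918,
       -0.00101948]), 'joint_efforts': array([ 1.99126598e-04, -4.32011247e+01, -2.44694960e+01,  7.19462684e-02,
        5.26215881e-02, -3.11277063e-05]), 'tool_pos': array([0.13521265, 0.50692634, 0.22613716]), 'tool_rot': array([-3.14027089e+00, -1.94438617e-04,  2.88079899e+00]), 'contact_force': array([-0.20453224,  0.03944608,  0.47485687]), 'torque': array([-0.05748145, -0.00967966,  0.0175804 ]), 'grip_force': 0.0, 'opening': 0.09192255767480287}
```

View pics/scene1.png

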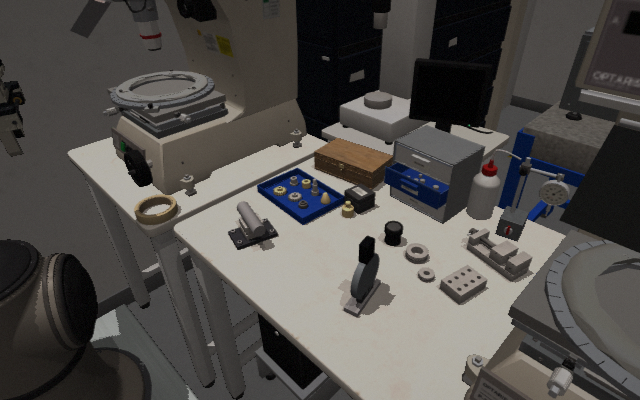

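View pics/top1.png

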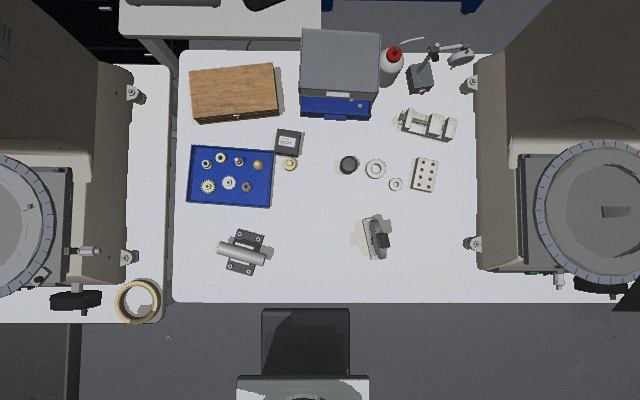

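The top view shows the gauge near (375,240) and the fixture near (242,252). The scene view shows the gauge's grey back. I'll enlarge both.

```bash
python3 - <<'E'
import cv2,numpy as np
t=cv2.imread('pics/top1.png');s=cv2.imread('pics/scene1.png')
a=cv2.resize(t[222:282,205:285],(400,300),interpolation=cv2.INTER_CUBIC)
b=cv2.resize(t[205:265,340:420],(400,300),interpolation=cv2.INTER_CUBIC)
c=cv2.resize(s[230:320,330:410],(267,300),interpolation=cv2.INTER_CUBIC)
d=cv2.resize(s[190:250,220:300],(400,300),interpolation=cv2.INTER_CUBIC)
cv2.imwrite('pics/crop1.png',np.vstack([np.hstack([a,b]),np.hstack([d,c,np.zeros((300,133,3),np.uint8)])]))
E
```

```text
(no output)
```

View pics/crop1.png

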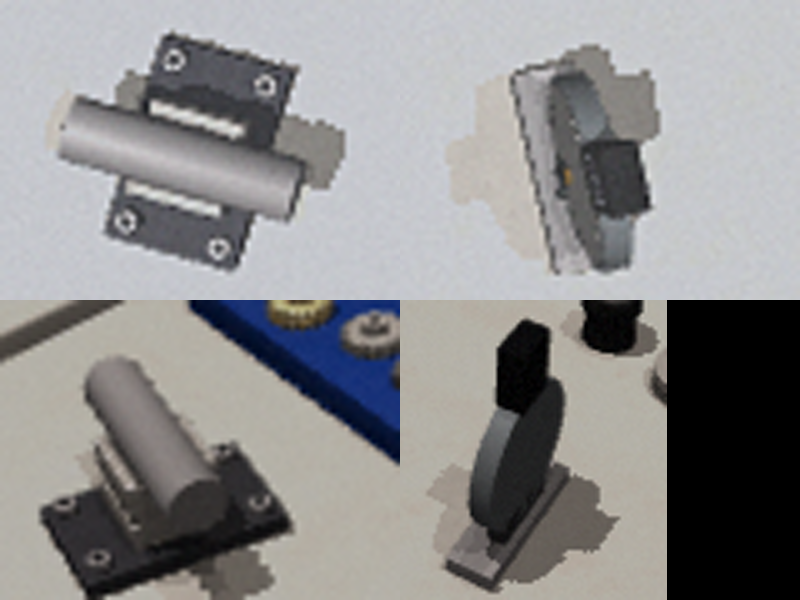

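```bash
python3 - <<'E'
from h import *
m=camera_model('top')
g=ray(m,384.4,240.4,.146); a=ray(m,363,219,.012); b=ray(m,370.4,259,.012)
print('grip',g,'foot edge',a,b,np.linalg.norm(a-b),'mid',(a+b)/2,np.degrees(np.arctan2(*(a-b)[[1,0]])))
c=ray(m,217.5,247.4,.05); d=ray(m,264.6,260,.05)
print('bar',c,d,np.linalg.norm(c-d),(c+d)/2,np.degrees(np.arctan2(*(d-c)[[1,0]])))
p=[ray(m,205+x/5,222+y/5,.01) for x,y in((165,33),(298,65),(105,238),(240,270))]
print('plate',np.mean(p,0),p)
for n,u,v in(('loupe',348,166),('ringa',375,169),('weight',290,164)): print(n,ray(m,u,v,.02))
w=camera_model('wrist'); T=np.linalg.inv(w['world_to_cam']); print(w['vfov'],w['cx'],w['cy'],T)
from scipy.spatial.transform import Rotation as R
o=observe();Rt=R.from_euler('xyz',o['tool_rot']).as_matrix()
print('cam in tool',Rt.T@(T[:3,3]-o['tool_pos']),Rt.T@T[:3,:3])
E
```

```text
grip [ 0.48609048 -0.17025873  0.146     ] foot edge [ 0.53181859 -0.14421388  0.012     ] [ 0.43525229 -0.16181151  0.012     ] 0.09815664294662921 mid [ 0.48353544 -0.15301269  0.012     ] 10.32788938242563
bar [0.46422979 0.1984623  0.05      ] [0.4357033  0.08944789 0.05      ] 0.11268497299249086 [0.44996655 0.1439551  0.05      ] -104.66414533790781
plate [0.4503827  0.14033901 0.01      ] [array([0.5070944 , 0.15929048, 0.01      ]), array([0.49193184, 0.09476421, 0.01      ]), array([0.40877987, 0.1861307 , 0.01      ]), array([0.39372467, 0.12117065, 0.01      ])]
loupe [ 0.66060457 -0.10690228  0.02      ]
ringa [ 0.65373282 -0.17293603  0.02      ]
weight [0.66441514 0.03447061 0.02      ]
71.63586018746433 321.6155951283857 201.47315592953686 [[ 0.25868265 -0.93024419 -0.26024802  0.06541797]
 [ 0.96596157  0.24877125  0.07093036  0.52518926]
 [-0.00124033 -0.26973804  0.96293294  0.38421541]
 [ 0.          0.          0.          1.        ]]
cam in tool [ 0.07217439 -0.00055994 -0.15806362] [[-8.64970732e-04  9.62881146e-01  2.69924343e-01]
 [ 9.99999623e-01  8.54891028e-04  1.54902492e-04]
 [-8.16032101e-05  2.69924375e-01 -9.62881522e-01]]
```

Emit:
step_arm([
  [1, 2.6, -3.0, 0, 0, 0, -0.056],
  [1, 5.2, -6.1, 0, 0, 0, -0.112],
  [1, 7.9, -9.2, 0, 0, 0, -0.168],
  [1, 10.5, -12.2, 0, 0, 0, -0.225],
  [1, 13.2, -15.3, 0, 0, 0, -0.28],
])

```text
time: 0.52
tool_pos: [0.2678, 0.3527, 0.2265]
tool_rot: [-3.141, -0.0, 2.599]
contact_force: [0.7, 0.7, -0.0]
opening: 0.0916
grip_force: 0.0
```

Emit:
step_arm([
  [1, 2.6, -3.0, 0, 0, 0, -0.056],
  [1, 5.2, -6.1, 0, 0, 0, -0.112],
  [1, 7.9, -9.2, 0, 0, 0, -0.168],
  [1, 10.5, -12.2, 0, 0, 0, -0.225],
  [1, 13.2, -15.3, 0, 0, 0, -0.28],
])

```text
time: 0.93
tool_pos: [0.4, 0.1995, 0.2267]
tool_rot: [-3.142, -0.0, 2.318]
contact_force: [1.0, 0.7, 0.2]
opening: 0.0921
grip_force: 0.0
```

Emit:
step_arm([
  [1, 0.9, -3.7, 0, 0, 0, -0.057],
  [1, 1.7, -7.4, 0, 0, 0, -0.114],
  [1, 2.6, -11.1, 0, 0, 0, -0.171],
  [1, 3.5, -14.8, 0, 0, 0, -0.228],
  [1, 4.4, -18.5, 0, 0, 0, -0.285],
])

```text
time: 1.35
tool_pos: [0.4432, 0.0144, 0.2266]
tool_rot: [-3.141, -0.0, 2.033]
contact_force: [1.2, -0.4, -0.6]
opening: 0.0921
grip_force: 0.0
```

Emit:
step_arm([
  [1, 0.9, -3.7, 0, 0, 0, -0.057],
  [1, 1.7, -7.4, 0, 0, 0, -0.114],
  [1, 2.6, -11.1, 0, 0, 0, -0.171],
  [1, 3.5, -14.8, 0, 0, 0, -0.228],
  [1, 4.4, -18.5, 0, 0, 0, -0.285],
])

```text
time: 1.77
tool_pos: [0.4872, -0.1706, 0.2265]
tool_rot: [-3.141, -0.001, 1.748]
contact_force: [1.4, 1.1, 0.0]
opening: 0.0921
grip_force: 0.0
```

Emit:
step_arm([
  [1, 0, 0, 0, 0, 0, 0],
  [1, 0, 0, 0, 0, 0, 0],
  [1, 0, 0, 0, 0, 0, 0],
])

```text
time: 2.02
tool_pos: [0.4868, -0.1682, 0.2262]
tool_rot: [-3.141, -0.001, 1.751]
contact_force: [0.1, -0.9, 0.5]
opening: 0.0917
grip_force: 0.0
```

```bash
python3 - <<'E'
from h import *
o=observe();print(o['time'],o['tool_pos'],o['tool_rot'],o['contact_force'])
m,_=save('wrist','w1.png');print(proj(m,(.4865,-.1705,.146)), proj(m,(.4865,-.1705,.131)))
E
```

```text
2.0167 [ 0.48684284 -0.168189    0.22618834] [-3.14054799e+00 -1.35623470e-03  1.75084511e+00] [ 0.07701664 -0.87182446  0.52317338]
(np.float64(320.75709183200524), np.float64(209.45709089471703)) (np.float64(320.80250284486533), np.float64(204.79977339190526))
```

View pics/w1.png

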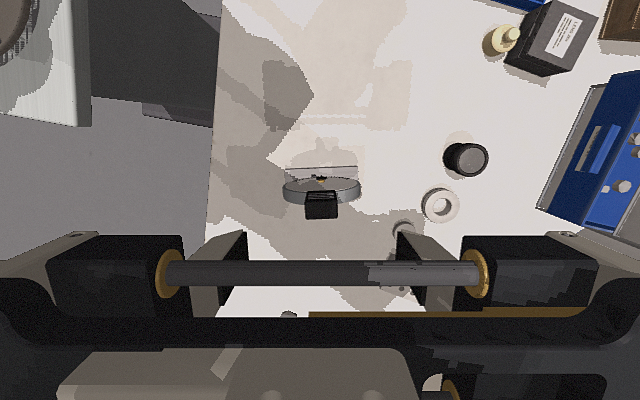

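The wrist view shows the grip block top at about (322,208), against a predicted (321,209). The face is towards the camera and the foot is level in the picture, so the alignment is good. Next I descend, grip and lift.

Emit:
step_arm([
  [1, 0, -0.2, -2.8, 0, 0, 0],
  [1, 0, -0.2, -5.6, 0, 0, 0],
  [1, 0, -0.2, -8.4, 0, 0, 0],
  [1, 0, -0.2, -10.4, 0, 0, 0],
  [1, 0, -0.2, -11.4, 0, 0, 0],
])

```text
time: 2.48
tool_pos: [0.4859, -0.1684, 0.1105]
tool_rot: [-3.138, -0.003, 1.753]
contact_force: [-0.5, -0.2, 0.2]
opening: 0.0916
grip_force: 0.0
```

Emit:
step_arm([
  [1, 0, 0, 0, 0, 0, 0],
  [0.2, 0, 0, 0, 0, 0, 0],
  [0.2, 0, 0, 0, 0, 0, 0],
  [0.2, 0, 0, 0, 0, 0, 0],
  [0.2, 0, 0, 0, 0, 0, 0],
], grip_force=30)

```text
time: 2.9
tool_pos: [0.488, -0.1709, 0.114]
tool_rot: [3.14, 0.001, 1.751]
contact_force: [0.2, -0.0, -1.1]
opening: 0.0699
grip_force: 0.0
```

Emit:
step_arm([
  [0, 0, 0, 0, 0, 0, 0],
  [0, 0, 0, 0, 0, 0, 0],
  [0, 0, 0, 0, 0, 0, 0],
  [0, 0, 0, 0, 0, 0, 0],
  [0, 0, 0, 0, 0, 0, 0],
])

```text
time: 3.32
tool_pos: [0.4873, -0.1708, 0.1127]
tool_rot: [3.142, -0.0, 1.751]
contact_force: [0.3, 0.1, 0.1]
opening: 0.0365
grip_force: 0.0
```

Emit:
step_arm([
  [0, 0, 0, 0, 0, 0, 0],
  [0, 0, 0, 0, 0, 0, 0],
  [0, 0, 0, 0, 0, 0, 0],
  [0, 0, 0, 0, 0, 0, 0],
  [0, 0, 0, 0, 0, 0, 0],
])

```text
time: 3.73
tool_pos: [0.4872, -0.1707, 0.1126]
tool_rot: [-3.141, -0.0, 1.751]
contact_force: [0.1, -0.3, 0.5]
opening: 0.0303
grip_force: 30.0
```

Emit:
step_arm([
  [0, 0, 0, 0.5, 0, 0, 0],
  [0, 0, 0, 2.0, 0, 0, 0],
  [0, 0, 0, 4.5, 0, 0, 0],
  [0, 0, 0, 7.5, 0, 0, 0],
  [0, 0, 0, 9.8, 0, 0, 0],
])

```text
time: 4.15
tool_pos: [0.4875, -0.1707, 0.2127]
tool_rot: [3.141, 0.0, 1.751]
contact_force: [0.9, -0.7, -3.0]
opening: 0.0301
grip_force: 30.0
```

Emit:
step_arm([
  [0, 0, 0, 0.2, 0, 0, 0],
  [0, 0, 0, 0.2, 0, 0, 0],
  [0, 0, 0, 0.2, 0, 0, 0],
])

```text
time: 4.4
tool_pos: [0.4867, -0.1704, 0.2115]
tool_rot: [-3.14, -0.001, 1.751]
contact_force: [-0.4, -0.2, -2.8]
opening: 0.0304
grip_force: 30.0
```

```bash
python3 - <<'E'
from h import *
o=observe();print(o['time'],o['tool_pos'],o['tool_rot'],o['contact_force'],o['grip_force'],o['opening'])
m,im=save('wrist','w2.png')
c=cv2.resize(im[90:270,200:440],(800,600),interpolation=cv2.INTER_CUBIC)
cv2.imwrite('pics/w2c.png',c[:,:,::-1])
E
```

```text
4.4 [ 0.48667869 -0.17035399  0.21145185] [-3.14008228e+00 -1.27580970e-03  1.75081424e+00] [-0.38007819 -0.2494186  -2.75002503] 29.99199539422989 0.030390395314674
```

View pics/w2c.png

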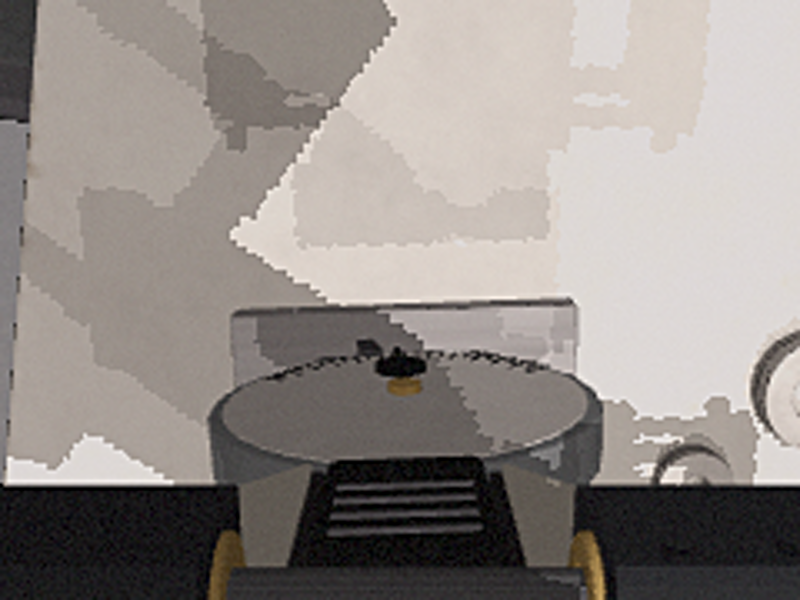

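The gauge is held and the wrist force shows 2.8 N of weight. The pointer hub is at (400,365) in the crop and the mark at about (368,348), to its left, which is the gauge's -y side. Next I carry it over the bar.

Emit:
step_arm([
  [0, -0.2, 1.5, 0, 0, 0, -0.02],
  [0, -0.6, 4.5, 0, 0, 0, -0.06],
  [0, -1.0, 8.2, 0, 0, 0, -0.11],
  [0, -1.4, 11.9, 0, 0, 0, -0.165],
  [0, -1.85, 15.5, 0, 0, 0, -0.22],
])

```text
time: 4.87
tool_pos: [0.4675, -0.0142, 0.2109]
tool_rot: [-3.138, -0.001, 1.527]
contact_force: [0.3, -0.3, -2.2]
opening: 0.0303
grip_force: 30.0
```

Emit:
step_arm([
  [0, -0.5, 3.7, 0, 0, 0, -0.05],
  [0, -0.9, 7.4, 0, 0, 0, -0.105],
  [0, -1.3, 11.0, 0, 0, 0, -0.16],
  [0, -1.7, 14.0, 0, 0, 0, -0.2],
  [0, -1.85, 15.4, 0, 0, 0, -0.215],
])

```text
time: 5.28
tool_pos: [0.4485, 0.1414, 0.211]
tool_rot: [-3.138, 0.0, 1.316]
contact_force: [0.9, 0.4, -3.3]
opening: 0.0303
grip_force: 30.0
```

Emit:
step_arm([
  [0, 0, 0, -0.5, 0, 0, 0],
  [0, 0, 0, -1.2, 0, 0, 0],
  [0, 0, 0, -1.9, 0, 0, 0],
  [0, 0, 0, -2.4, 0, 0, 0],
  [0, 0, 0, -2.6, 0, 0, 0],
])

```text
time: 5.7
tool_pos: [0.4498, 0.1372, 0.1851]
tool_rot: [-3.139, 0.001, 1.314]
contact_force: [-0.8, -0.1, -3.4]
opening: 0.0299
grip_force: 30.0
```

Emit:
step_arm([
  [0, 0, 0, 0, 0, 0, 0],
  [0, 0, 0, 0, 0, 0, 0],
  [0, 0, 0, 0, 0, 0, 0],
  [0, 0, 0, 0, 0, 0, 0],
  [0, 0, 0, 0, 0, 0, 0],
])

```text
time: 6.12
tool_pos: [0.4506, 0.1382, 0.1871]
tool_rot: [3.141, -0.0, 1.316]
contact_force: [0.1, 0.0, -2.6]
opening: 0.0299
grip_force: 30.0
```

```bash
python3 - <<'E'
from h import *
o=observe();print(o['time'],o['tool_pos'],o['tool_rot'],o['contact_force'],o['torque'])
m,im=save('wrist','w3.png'); _,s=save('scene','s3.png'); _,t=save('top','t3.png')
a=cv2.resize(im[130:270,240:400],(400,350),interpolation=cv2.INTER_CUBIC)
z=cv2.resize(im[183:208,296:336],(800,250)[:2] if 0 else (400,250),interpolation=cv2.INTER_CUBIC)
b=cv2.resize(s[130:260,190:320],(400,350),interpolation=cv2.INTER_CUBIC)
c=cv2.resize(t[210:285,190:310],(400,250),interpolation=cv2.INTER_CUBIC)
cv2.imwrite('pics/c3.png',np.vstack([np.hstack([a,b]),np.hstack([z,c])])[:,:,::-1])
E
```

```text
6.1167 [0.45056868 0.13821285 0.18706622] [ 3.14082600e+00 -2.91035836e-04  1.31563044e+00] [ 0.12076279  0.03284256 -2.58643903] [-0.07613423  0.04439395 -0.02365635]
```

View pics/c3.png

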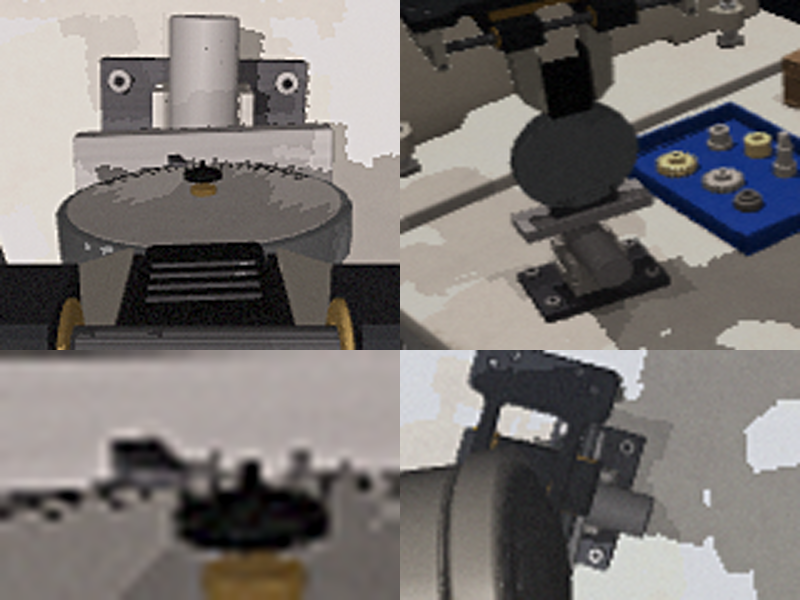

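The wrist crop shows the bar centred under the gauge and square to it. In the zoom the pointer is at x≈252 and the mark at x≈141, so the index is about 0.23 rad. Next I lower until contact.

Emit:
step_arm([
  [0, 0, 0, -0.3, 0, 0, 0],
  [0, 0, 0, -0.6, 0, 0, 0],
  [0, 0, 0, -0.8, 0, 0, 0],
  [0, 0, 0, -0.8, 0, 0, 0],
  [0, 0, 0, -0.8, 0, 0, 0],
])

```text
time: 6.68
tool_pos: [0.4502, 0.1383, 0.1785]
tool_rot: [-3.141, 0.0, 1.316]
contact_force: [-0.0, -0.5, -2.7]
opening: 0.0299
grip_force: 30.0
```

Emit:
step_arm([
  [0, 0, 0, -0.05, 0, 0, 0],
  [0, 0, 0, -0.1, 0, 0, 0],
  [0, 0, 0, -0.1, 0, 0, 0],
  [0, 0, 0, -0.1, 0, 0, 0],
])

```text
time: 7.02
tool_pos: [0.4504, 0.1383, 0.1778]
tool_rot: [3.141, -0.0, 1.316]
contact_force: [-0.6, -0.2, -3.8]
opening: 0.0302
grip_force: 30.0
```

Emit:
step_arm([
  [0, 0, 0, -0.1, 0, 0, 0],
  [0, 0, 0, -0.1, 0, 0, 0],
  [0, 0, 0, -0.1, 0, 0, 0],
])

```text
time: 7.27
tool_pos: [0.4506, 0.1384, 0.1774]
tool_rot: [3.14, -0.001, 1.316]
contact_force: [-0.7, -0.8, 4.4]
opening: 0.0301
grip_force: 30.0
```

Emit:
step_arm([
  [0, 0, 0, -0.1, 0, 0, 0],
  [0, 0, 0, -0.1, 0, 0, 0],
  [0, 0, 0, -0.1, 0, 0, 0],
])

```text
time: 7.52
tool_pos: [0.4509, 0.1385, 0.1773]
tool_rot: [3.139, -0.001, 1.316]
contact_force: [-3.7, 0.7, 11.5]
opening: 0.0303
grip_force: 30.0
```

Contact is made at about 14 N. I ease off slightly and then rock.

Emit:
step_arm([
  [0, 0, 0, 0.06, 0, 0, 0],
  [0, -0.27, 0.07, 0.06, -0.006, -0.024, 0],
  [0, -0.55, 0.14, 0.05, -0.0126, -0.0484, 0],
  [0, -0.82, 0.21, 0.03, -0.019, -0.0726, 0],
  [0, -1.09, 0.284, 0.01, -0.0252, -0.0968, 0],
])

```text
time: 7.93
tool_pos: [0.4397, 0.1413, 0.1769]
tool_rot: [3.039, -0.001, 1.316]
contact_force: [-1.9, 0.8, 7.9]
opening: 0.0299
grip_force: 30.0
```

Emit:
step_arm([
  [0, -0.27, 0.07, -0.025, -0.006, -0.024, 0],
  [0, -0.54, 0.14, -0.06, -0.0126, -0.0484, 0],
  [0, -0.81, 0.21, -0.1, -0.019, -0.0726, 0],
  [0, -1.08, 0.28, -0.146, -0.0252, -0.0968, 0],
  [0, -1.08, 0.28, -0.146, -0.0252, -0.0968, 0],
])

```text
time: 8.35
tool_pos: [0.4286, 0.1442, 0.1755]
tool_rot: [2.938, -0.001, 1.317]
contact_force: [-0.9, -0.9, 4.4]
opening: 0.0303
grip_force: 30.0
```

```bash
python3 - <<'E'
from h import *
from scipy.spatial.transform import Rotation as R
o=observe();Rt=R.from_euler('xyz',o['tool_rot']).as_matrix()
print(o['time'],o['tool_pos'],o['contact_force'],o['torque'],'y axis tilt',-np.arcsin(Rt[2,1]),'x tilt',np.arcsin(Rt[2,0]))
E
```

```text
8.35 [0.42855679 0.14423064 0.17545324] [-0.85254012 -0.86652688  4.41491814] [-0.28036369  0.18846618 -0.05116035] y axis tilt -0.203836000550857 x tilt 0.000900707114328096
```

Emit:
step_arm([
  [0, -0.27, 0.07, -0.05, -0.006, -0.024, 0],
  [0, -0.54, 0.14, -0.11, -0.0126, -0.0484, 0],
  [0, -0.81, 0.21, -0.18, -0.019, -0.0726, 0],
  [0, -1.07, 0.28, -0.26, -0.0252, -0.0968, 0],
  [0, -1.33, 0.35, -0.34, -0.0315, -0.121, 0],
])

```text
time: 8.77
tool_pos: [0.4158, 0.1478, 0.1725]
tool_rot: [2.813, -0.002, 1.316]
contact_force: [-5.7, 1.3, 13.4]
opening: 0.0303
grip_force: 30.0
```

Emit:
step_arm([
  [0, -0.26, 0.07, -0.085, -0.0063, -0.0242, 0],
  [0, -0.26, 0.07, -0.085, -0.0063, -0.0242, 0],
  [0, -0.26, 0.07, -0.085, -0.0063, -0.0242, 0],
  [0, -0.26, 0.07, -0.085, -0.0063, -0.0242, 0],
  [0, -0.26, 0.07, -0.085, -0.0063, -0.0242, 0],
])

```text
time: 9.18
tool_pos: [0.4133, 0.1485, 0.1717]
tool_rot: [2.789, -0.002, 1.316]
contact_force: [-7.8, 0.7, 15.2]
opening: 0.0301
grip_force: 30.0
```

Emit:
step_arm([
  [0, 0, 0, 0, 0, 0, 0],
  [0, 0, 0, 0, 0, 0, 0],
  [0, 0, 0, 0, 0, 0, 0],
  [0, 0, 0, 0, 0, 0, 0],
  [0, 0, 0, 0, 0, 0, 0],
])

```text
time: 9.6
tool_pos: [0.4133, 0.1485, 0.1717]
tool_rot: [2.789, -0.002, 1.316]
contact_force: [-7.0, 1.2, 15.4]
opening: 0.03
grip_force: 30.0
```

Emit:
step_arm([
  [0, 0, 0, 0, 0, 0, 0],
  [0, 0, 0, 0, 0, 0, 0],
  [0, 0, 0, 0, 0, 0, 0],
  [0, 0, 0, 0, 0, 0, 0],
  [0, 0, 0, 0, 0, 0, 0],
])

```text
time: 10.02
tool_pos: [0.4133, 0.1485, 0.1717]
tool_rot: [2.789, -0.002, 1.316]
contact_force: [-7.2, 0.9, 14.5]
opening: 0.0298
grip_force: 30.0
```

Emit:
step_arm([
  [0, 0, 0, 0, 0, 0, 0],
  [0, 0, 0, 0, 0, 0, 0],
  [0, 0, 0, 0, 0, 0, 0],
  [0, 0, 0, 0, 0, 0, 0],
  [0, 0, 0, 0, 0, 0, 0],
])

```text
time: 10.43
tool_pos: [0.4133, 0.1485, 0.1718]
tool_rot: [2.789, -0.002, 1.316]
contact_force: [-7.2, 0.2, 14.8]
opening: 0.0301
grip_force: 30.0
```

```bash
cat > look.py <<'E'
from h import *
import sys
from scipy.spatial.transform import Rotation as R
o=observe();Rt=R.from_euler('xyz',o['tool_rot']).as_matrix()
print(o['time'],o['tool_pos'],o['contact_force'],'lean',np.arcsin(Rt[2,1]),'x tilt',np.arcsin(Rt[2,0]))
n=sys.argv[1]
m,im=save('wrist','w%s.png'%n); im=np.mean([im]+[read_camera('wrist') for _ in range(4)],0).astype(np.uint8)
a=cv2.resize(im[130:270,240:400],(343,300),interpolation=cv2.INTER_CUBIC)
z=cv2.resize(im[180:210,296:346],(800,480),interpolation=cv2.INTER_CUBIC)
out=cv2.resize(im[180:210,291:346],(800,436),interpolation=cv2.INTER_CUBIC)
p=np.zeros((160,800,3),np.uint8); q=cv2.resize(im[130:270,160:480],(366,160)); p[:,:366]=q
cv2.imwrite('pics/c%s.png'%n,np.vstack([out,p])[:,:,::-1])
E
python3 look.py 4
```

```text
10.4333 [0.41333531 0.14847467 0.17175424] [-7.17524717  0.22329859 14.83728644] lean 0.3528492469410326 x tilt 0.0017224747003805466
```

View pics/c4.png

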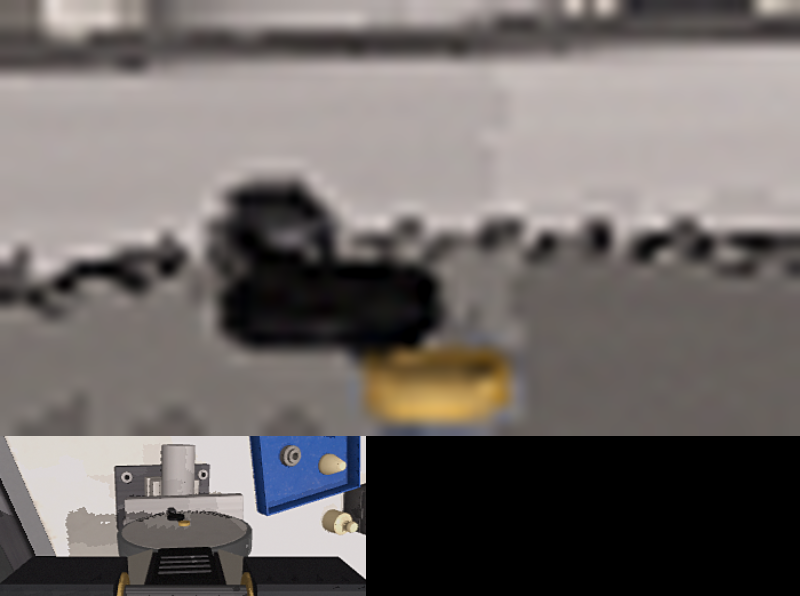

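The picture shows the mark at about (278,215) and the pointer bob swung left to (330,300), past the mark towards the tip. I'll compute the index angle by projection.

```bash
python3 - <<'E'
import numpy as np
c=np.array([.07217,-.00056,-.15806]);Rc=np.array([[-.00086,.96288,.26992],[1,.00085,.00015],[-.00008,.26992,-.96288]])
f=200/np.tan(np.radians(71.636/2))
def pr(x,y,z): # gauge coords, origin sole under grip axis (x rel grip centre)
    t=np.array([-x,y,112.7-z])/1e3
    d=Rc.T@(t-c); return np.round([321.6+f*d[0]/-d[2],201.5-f*d[1]/-d[2]],1)
print('pivot',pr(-12,0,62),pr(-16,0,62),'foot front top',pr(-18,-50,12),pr(-18,50,12),'top block front',pr(-9,-15,146),pr(-9,15,146))
for a in(.16,.2,.22,.24,.26,.28):
    print(a,[pr(x,-r*np.sin(a),62-r*np.cos(a)) for x,r in((-12,37.5),(-12,42),(-12,46),(-14,46))])
print('tip .35',[pr(x,-36*np.sin(.353),62-36*np.cos(.353)) for x in (-12,-14)],'tip0',pr(-12,0,26))
E
```

```text
pivot [322.4 203.5] [322.4 198.6] foot front top [269.7 183. ] [374.7 182.9] top block front [292.5 256.4] [353.1 256.3]
0.16 [array([315.7, 192.3]), array([315. , 191.2]), array([314.4, 190.2]), array([314.4, 188.1])]
0.2 [array([314.1, 192.4]), array([313.2, 191.2]), array([312.5, 190.3]), array([312.5, 188.2])]
0.22 [array([313.3, 192.4]), array([312.3, 191.3]), array([311.5, 190.3]), array([311.5, 188.2])]
0.24 [array([312.5, 192.5]), array([311.5, 191.3]), array([310.6, 190.4]), array([310.6, 188.3])]
0.26 [array([311.7, 192.5]), array([310.6, 191.4]), array([309.6, 190.4]), array([309.6, 188.3])]
0.28 [array([310.9, 192.6]), array([309.7, 191.4]), array([308.7, 190.5]), array([308.6, 188.4])]
tip .35 [array([308.4, 193.2]), array([308.4, 191. ])] tip0 [322.3 192.6]
```

Emit:
step_arm([
  [0, 0.25, -0.065, 0.09, 0.006, 0.023, 0],
  [0, 0.5, -0.13, 0.17, 0.012, 0.046, 0],
  [0, 0.75, -0.195, 0.25, 0.018, 0.069, 0],
  [0, 1.0, -0.26, 0.32, 0.024, 0.092, 0],
  [0, 1.25, -0.325, 0.38, 0.03, 0.114, 0],
])

```text
time: 11.1
tool_pos: [0.4258, 0.145, 0.1749]
tool_rot: [2.909, -0.001, 1.316]
contact_force: [-2.3, 0.6, 6.9]
opening: 0.0301
grip_force: 30.0
```

Emit:
step_arm([
  [0, 0, 0, 0, 0, 0, 0],
  [0, 0, 0, 0, 0, 0, 0],
  [0, 0, 0, 0, 0, 0, 0],
  [0, 0, 0, 0, 0, 0, 0],
  [0, 0, 0, 0, 0, 0, 0],
])

```text
time: 11.52
tool_pos: [0.4257, 0.145, 0.1749]
tool_rot: [2.908, -0.001, 1.316]
contact_force: [-3.6, -0.2, 7.7]
opening: 0.0303
grip_force: 30.0
```

Emit:
step_arm([
  [0, 0, 0, 0, 0, 0, 0],
  [0, 0, 0, 0, 0, 0, 0],
  [0, 0, 0, 0, 0, 0, 0],
  [0, 0, 0, 0, 0, 0, 0],
  [0, 0, 0, 0, 0, 0, 0],
])

```text
time: 11.93
tool_pos: [0.4257, 0.145, 0.1749]
tool_rot: [2.908, -0.001, 1.316]
contact_force: [-4.0, 0.7, 8.5]
opening: 0.0298
grip_force: 30.0
```

Emit:
step_arm([
  [0, 0, 0, 0, 0, 0, 0],
  [0, 0, 0, 0, 0, 0, 0],
  [0, 0, 0, 0, 0, 0, 0],
  [0, 0, 0, 0, 0, 0, 0],
  [0, 0, 0, 0, 0, 0, 0],
])

```text
time: 12.35
tool_pos: [0.4257, 0.145, 0.1749]
tool_rot: [2.908, -0.001, 1.316]
contact_force: [-3.2, -0.4, 7.1]
opening: 0.0302
grip_force: 30.0
```

Emit:
step_arm([
  [0, 0, 0, 0, 0, 0, 0],
  [0, 0, 0, 0, 0, 0, 0],
  [0, 0, 0, 0, 0, 0, 0],
  [0, 0, 0, 0, 0, 0, 0],
  [0, 0, 0, 0, 0, 0, 0],
])

```text
time: 12.77
tool_pos: [0.4257, 0.145, 0.1749]
tool_rot: [2.907, -0.001, 1.316]
contact_force: [-3.1, 0.3, 8.0]
opening: 0.03
grip_force: 30.0
```

```bash
python3 look.py 5; python3 - <<'E'
import cv2,numpy as np
o=[]
for n in (3,4,5):
    im=cv2.imread('pics/w%d.png'%n)[186:208,296:336]
    im=np.clip(im.astype(float)*1.6,0,255).astype(np.uint8)
    o.append(cv2.resize(im,(360,198),interpolation=cv2.INTER_NEAREST))
c=cv2.resize(np.clip(cv2.imread('pics/w5.png')[186:208,296:336]*1.6,0,255).astype(np.uint8),(360,198),interpolation=cv2.INTER_CUBIC)
cv2.imwrite('pics/cmp.png',np.vstack([np.hstack(o[:2]),np.hstack([o[2],c])]))
E
```

```text
12.7667 [0.42572932 0.14503676 0.1749283 ] [-3.12396281  0.33336014  8.01539409] lean 0.23409400837312525 x tilt 0.0012890786959123424
```

View pics/cmp.png

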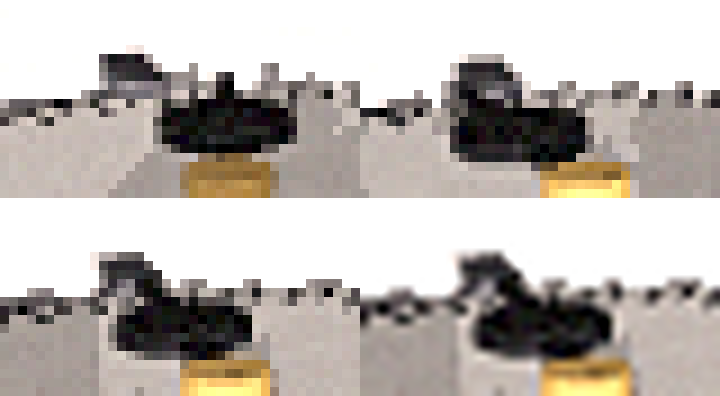

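The comparison at 9× shows, with the gauge upright, the pointer tip at column 321 and the mark's inner end at about 311.3, so the index is about 0.237. At the present lean the pointer runs into the mark. I'll check numerically.

```bash
python3 - <<'E'
import cv2,numpy as np
for n in (3,4,5):
    im=cv2.imread('pics/w%d.png'%n,0); print(n,'cols 304..324'); 
    for r in range(190,202): print(r,*['%3d'%v for v in im[r,304:325]])
E
```

```text
3 cols 304..324
190 168 164 169 170 170 175 173 175 169 168 167 165 166 166 166 164 165 166 166 167 166
191 166 165 171 178 182 185 151 144 175 174 167 166 166 165 164 166 168 167 163 166 164
192 166 169 177  53  13  17  24  10  98 175 174 172 170 168 170 170 169 171 168 168 169
193 168 173 184  74  28  32  29  27  22 105 183 184 185  96 173 180 182 182 177 175 177
194 174 176 190  86  48  38  32  28  26  12  58  89  91  88 187 155  56  26 179 181 184
195 177 179 192 115  63  88 102  87  82  79  60  94  97  69  92  98  21   0 176 169 124
196 184  99  63  42  53  66  70  71  69  82  73 123 130  44 132  89   9   4  50 104  85
197  87  90  28  90 129 132  44 117 133 105  26  67  78  24   0   5   3  10   2   0   0
198 118 124 125  43  84 119 121 119 122 105  19   5   5  14   0  12  15  19   6  19  11
199 119 118 122 123 123 120 121 121 130  54   4  13  14  12   9  17  23   9  15  12   7
200 118 118 118 119 117 120 119 119 128  81  28  26   8   7  20  15  14  10  23  26  27
201 119 118 116 120 119 116 116 120 128  79  11   1   4  18  11  32  24  25  15  12   5
4 cols 304..324
190 169 169 
[... 1415 characters left out ...]
 173 177 195  70  31  37  34  32  25  27 188 188 183 184 183 179 177 177 179 182 181
195 179 182 195  87  28  65  84  14   9  31 101 191 107  80  81 180 183 184 187  98  74
196 181 191 108  33  55  97  90  26   8   5  48 101  99  54 114 116  81  38  88  93  16
197  83  63  40  84 117  84  60 103  31   9   2   7  57  12  53  49  54  57 108 105  75
198  96 100  54  31 125  79  63  11  11  16  11  11  10   1  13  11   6   0  34  77 124
199  98  98 102 132 108  22   2   1  11  16  14  16  12  11   0  11   8  17   0   6 124
200  99 100  99 126  78  22  18   5   4  16  10  11   0  18  28  10  19  24   8   0 127
201  98 101  99 122  74  15  11  29  18  19  22  32  32  17  18  27  35  22  19  13 121
```

The pointer tip is at column 311.7 and the mark's inner end at about 311.2, or 311.6 at the tip's radius. That puts it within about 0.01 rad, settled, with contact at about 11 N. I'm handing in.

```bash
python3 -c "
from cell import *
print(hand_in())"
```

```text
the job is handed in; nothing more can be done
None
```

I handed the job in at about 13 s of the 61 s allowed, with the gauge still gripped at 30 N and its sole pressing on the bar at about 11 N. By my image measurement the pointer is at rest within about 0.01 rad of the mark (limit 0.05), after leaning to 0.35 rad, about 0.11 rad past it. No verdict came back from the judge.

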